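Set out the condiment tray

ROBOT

A 6-joint arm with a two-finger parallel gripper is mounted at the origin on a cart in front of the work surface, level with it; the furniture and walls round the work are solid. World frame = base frame: x ahead of the robot, y to its left, z up, the work surface at z = 0. Lengths are in m, angles in degrees, forces in N, time in s.
With the tool pointing down it reaches from about 0.35 to 0.85 m from the base axis. Payload 8.1 kg.
Tool frame: the origin (TCP) lies on the centre line of the jaws, within the pads' length; the fingertips stand 19 mm ahead of it and the grasp point (between the pads) is the TCP; z points along the fingers, y is the line along which they close (so a half turn about z gives the same grasp; the last joint's range is limited). The gripper opens to 85 mm and grips with 20 to 120 N. Pads are 22 mm wide; open, the fingers measure 114 mm over their backs; the gripper's body (76 mm by 85 mm) begins 54 mm behind the grasp point. The pads swing forward as they close: fully open they stand 13 mm farther back than shut.
Start: joints at [-77.888, 7.471, 85.268, -0, 87.261, -4.893], TCP at [0.175, -0.574, 0.25] pointing down, gripper open.
Joint ranges: [-169.43, 169.43], [-51.17, 129.36], [1.28, 143.12], [-76.62, 256.62], [0, 156.53], [-152.29, 152.29]. Speed limits (degrees/s): [136.94, 136.94, 159.86, 180, 180, 180].

INTERFACE

Orientations are given as a 3x3 rotation matrix whose columns are the frame's x, y, z axes.
In Python, from plant import robot gives the robot as it stands. The module is installed in compiled form; this text tells all that it offers. Calls block until the motion is done:
- robot.movep(position, orientation): joint-space move of the TCP to a pose.
- robot.movel(position, frame=None, v=0.15, threshold=None): straight line of the TCP; frame=None keeps the orientation; v is the mean speed in m/s. With threshold (N) it stops when the force on the tool has changed by that much, and returns True; else False.
- robot.set_joints(angles): joint-space move.
- robot.move_gripper(opening, f_grip=None): finger opening in m; f_grip is the grip in N (None keeps the last); returns when the fingers have stopped.
- robot.sleep(seconds).
- robot.ik(position, orientation): joint angles nearest the present ones, or None.
- robot.observe(): the state.
- robot.grab_frame(name): name is "side" or "top"; returns (picture, depth): 420x560x3 uint8, blue, green, red; 420x560 float32, m along the optical axis (not along the pixel's ray), 0 where there is no reading.
- robot.get_calibration(name): a dict with "vfov" (degrees; the focal length in pixels is half the picture's height over the tangent of half this angle, whatever the lens; pixels are square), "cx", "cy" (the principal point, pixels), "eye" and "rotation" of the camera in the world. Camera axes: x right, y down, z forward; pixel columns grow to the right and rows downward; lengths in m; the calibration is good to about 2 mm. A picture is of the moment at which its call begins. get_calibration takes no time and is no camera call.
A pose or a line that the arm cannot do raises robot.Unreachable and nothing moves.
- robot.job_done(): hands the job in; it is judged then, once.
Trained networks look in the newest picture that a camera, given by its name, has taken for a name from the list of things; names that differ only in an ending like _2 or _b are one class to them, and where a whole thing is asked for, a point or a joint stands for the part that bears it (a point fixed in the world has none). Each returns a list of dicts, best first, with "conf" (0 to 1); they miss things now and then, are a little off and sometimes report something else, mostly with a low value. They report only what shows in the picture. A call takes as long as a camera call. They do not tell look-alikes from the thing itself.
- robot.find_in(camera, name): "at" ([column, row] in pixels, amid what is visible of it).
- robot.silhouettes(camera, name): "mask" (420x560 bool, what is visible of it) and "at" ([column, row] in pixels, amid what is visible of it).
- robot.spot_point(camera, name): "at" ([column, row] in pixels: a listed point, or the origin of a listed thing).
The state is a dict: "clock": time; "joint_positions": joint angles; "dq": joint speeds; "tau": joint torques, N m; "ee_pos": TCP position; "orientation": TCP orientation; "force": force on the tool from outside, world axes, zero at the start; "torque": the same for the moment, N m; "gripper_width": finger opening in m; "gripper_force": force on a finger pad.
Only numpy, scipy, OpenCV 4.12 (cv2) and the standard library are available. Lean on these libraries where they do the work, as an engineer would, in place of code of your own. Each camera call takes 0.05 s, during which the arm holds its last target. There are 200 camera calls.

TASK

Set out the condiments in the three wells of the wooden tray: the yellow mustard bottle in the middle well, the pepper mill in the end well nearer the red kitchen timer, and the yellow-lidded glass jar in the other end well. Then stand the black-capped spice jar centrally on top of the yellow-lidded jar. Everything should stand flat and upright; leave the pill bottle and the rest of the things on the worktop where they are.

Things in the scene. Friction and masses are not known exactly. Their poses are not given: they have to be found in the camera images.
- tray: fixed wooden tray, a slab 104 mm (its x) by 290 mm (its y) and 14 mm thick, with a thin low steel bow handle 20 mm long at each end (both ends alike). In its top are three equal round cork-lined wells in a row along its y: 80 mm across, 6 mm deep (floor 8 mm above the tray's underside), centred at y = -92, 0 and +92 mm, x = 0. Origin: centre of its underside; z up
- timer: fixed red dome-shaped kitchen timer with a white foot, 66 mm in diameter, 60 mm high, behind the tray (beyond it from the robot) and off towards one of its ends: in the tray's frame its y is at least 70 mm to one side, and that end is the nearer one. Origin: centre of its underside
- jar: squat round clear glass jar with a broad flat yellow lid, 64 mm in diameter, 94 mm high to the flat top of the lid. Origin: centre of its underside, z up its axis. Mass about 0.4 kg
- mustard: round yellow squeeze bottle with a red pointed cap, 47 mm in diameter, 142 mm high; the body reaches to 104 mm, the pointed cap (26 mm wide at its foot) above it. Origin: centre of its underside, z up its axis. Mass about 0.3 kg
- mill: brown turned-wood pepper mill, 58 mm in diameter at the foot, 170 mm high; above a neck at 122 mm it has a round head 49 mm in diameter, widest near 140 mm, 123 to 159 mm high (it does not turn), with a 12 mm wide knob on top up to 170 mm. Origin: centre of its underside, z up its axis. Mass about 0.18 kg
- spice: slim round glass spice jar with a black cap, 42 mm in diameter, 90 mm high, straight sides, standing in front of the tray (not those at the far right end of the worktop). Origin: centre of its underside, z up its axis. Mass about 0.11 kg
- pill: bystander, not to be moved: round amber pill bottle with a white cap, 47 mm in diameter, 86 mm high, standing loose among the condiments in front of the tray. Origin: centre of its underside
Mind the look-alikes: they are no part of the job. What is shaped like the jar but blue is not meant. What is shaped like the mustard but green is not meant.

How it is judged (in metres and radians):
At the end, for the whole second after the job is handed in: mustard in the middle well, mill in the end well nearer the timer, yellow-lidded jar in the other: undersides less than 11 mm above the tray's, within 16 mm of the well centre along tray x and y; spice jar on the jar's lid, axes within 12 mm; all four within 0.1 rad of upright, released, at rest (x of mustard in the frame of tray between -0.016 and 0.016 m and y of mustard in the frame of tray between -0.016 and 0.016 m and z of each of jar, mustard, mill in the frame of tray below 0.011 m and ((y of timer in the frame of tray above 0 m and x of mill in the frame of tray between -0.016 and 0.016 m and y of mill in the frame of tray between 0.076 and 0.108 m and x of jar in the frame of tray between -0.016 and 0.016 m and y of jar in the frame of tray between -0.108 and -0.076 m) or (y of timer in the frame of tray below 0 m and x of mill in the frame of tray between -0.016 and 0.016 m and y of mill in the frame of tray between -0.108 and -0.076 m and x of jar in the frame of tray between -0.016 and 0.016 m and y of jar in the frame of tray between 0.076 and 0.108 m)) and horizontal distance between spice and jar below 0.012 m and z of spice in the frame of jar between 0.09 and 0.098 m and angle between each of jar, mustard, mill, spice's own z axis and vertical below 0.1 rad and linear speed of each of jar, mustard, mill, spice below 0.02 m/s and contact force between each of jar, mustard, mill, spice and the fingers below 1 N); the robot touches nothing.
It fails at once if the pill bottle is shifted more than 25 mm or knocked over (distance of pill from where it was at the start of the episode above 0.025 m or angle between pill's own z axis and vertical above 0.4 rad).
It also fails if it takes over 99 s, if anything falls off the work surface, if the arm or the gripper's body presses on something with over 40 N, if the wrist force passes 120 N, or if a joint passes its speed limit or range.

## Working session

There is one attempt and no reset: what is moved stays moved. The work goes in short steps, each a Python script; the robot and the scene stay as the last script left them, time stands still between calls to the robot, and variables do not carry over. Pictures are saved under pics/ and viewed, at most 14 in all, crops included, and the job is handed in when it is done.

```bash
mkdir -p pics; cat > h.py <<'E'
import numpy as np, cv2
from plant import robot
def cloud(cam, depth):
    c=robot.get_calibration(cam); f=210/np.tan(np.radians(c["vfov"])/2)
    v,u=np.mgrid[:420,:560]
    p=np.dstack([(u-c["cx"])/f*depth,(v-c["cy"])/f*depth,depth])
    return p@np.array(c["rotation"]).T+np.array(c["eye"])
def snap(cam,fn=None):
    im,d=robot.grab_frame(cam)
    if fn: cv2.imwrite("pics/"+fn,im)
    return im,d,cloud(cam,d)
E
python3 - <<'E'
from h import *
for cam in("top","side"):
    im,d,P=snap(cam,cam+"0.png"); np.savez(cam+"0.npz",im=im,d=d,P=P)
    c=robot.get_calibration(cam); print(cam,c)
    for n in("tray","timer","jar","mustard","mill","spice","pill"):
        for r in robot.silhouettes(cam,n)[:4]:
            m=r["mask"]&(d>0); q=P[m]
            if len(q)==0: continue
            zt=np.percentile(q[:,2],98); t=q[q[:,2]>zt-.012]
            print(cam,n,round(r["conf"],2),np.round(r["at"]),m.sum(),"med",np.round(np.median(q,0),3),"ztop",round(zt,3),"topc",np.round((t.min(0)+t.max(0))/2,3),im[m].mean(0).round())
print(robot.observe()["clock"])
E
```

```text
top {'vfov': 52.46351789175981, 'cx': 275.09447190238933, 'cy': 206.55442483353386, 'eye': array([ 0.42728128, -0.25178044,  0.93817931]), 'rotation': array([[ 0.01597038, -0.9957603 ,  0.09058908],
       [-0.99948793, -0.01841103, -0.02617064],
       [ 0.02772752, -0.09012474, -0.99554443]])}
top tray 0.75 [289. 202.] 6646 med [ 0.516 -0.306  0.012] ztop 0.018 topc [ 0.521 -0.306  0.013] [ 63. 105. 161.]
top timer 0.85 [300. 109.] 789 med [ 0.719 -0.325  0.05 ] ztop 0.062 topc [ 0.73  -0.326  0.057] [ 32.  38. 114.]
top jar 0.76 [202. 298.] 1001 med [ 0.321 -0.136  0.094] ztop 0.098 topc [ 0.319 -0.133  0.092] [135.  66.  33.]
top jar 0.55 [180. 244.] 999 med [ 0.429 -0.085  0.094] ztop 0.097 topc [ 0.43  -0.08   0.093] [ 72. 142. 172.]
top mustard 0.92 [129. 227.] 610 med [0.464 0.015 0.091] ztop 0.131 topc [0.464 0.026 0.131] [17. 48. 93.]
top mustard 0.66 [214. 179.] 511 med [ 0.558 -0.153  0.092] ztop 0.131 topc [ 0.563 -0.147  0.132] [29. 65. 24.]
top mill 0.68 [162. 178.] 1021 med [ 0.556 -0.056  0.142] ztop 0.169 topc [ 0.564 -0.047  0.165] [21. 36. 62.]
top spice 0.63 [267
[... 1275 characters left out ...]
 [ 49. 103. 155.]
side mustard 0.84 [290. 189.] 838 med [ 0.56  -0.164  0.061] ztop 0.124 topc [ 0.562 -0.152  0.124] [ 54. 101.  49.]
side mill 0.97 [274. 160.] 958 med [ 0.555 -0.064  0.095] ztop 0.158 topc [ 0.563 -0.055  0.157] [43. 63. 95.]
side mill 0.54 [196. 229.] 835 med [ 0.33  -0.276  0.055] ztop 0.09 topc [ 0.331 -0.265  0.085] [67. 76. 84.]
side spice 0.85 [197. 232.] 840 med [ 0.33  -0.276  0.054] ztop 0.09 topc [ 0.331 -0.265  0.085] [68. 78. 87.]
side spice 0.35 [284. 248.] 4314 med [ 0.513 -0.313  0.01 ] ztop 0.015 topc [ 0.52  -0.307  0.01 ] [ 78. 117. 169.]
side pill 0.59 [228. 212.] 768 med [ 0.408 -0.214  0.049] ztop 0.086 topc [ 0.408 -0.198  0.08 ] [100. 121. 147.]
0.8
```

View pics/top0.png

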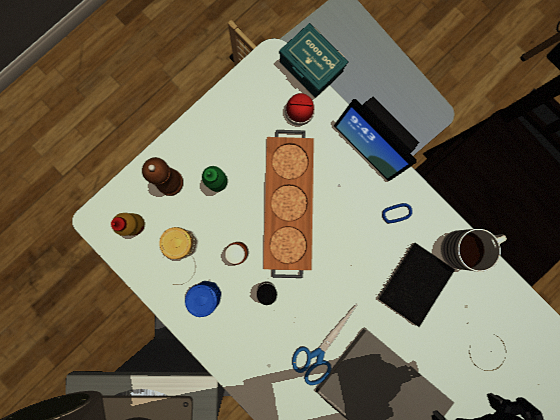

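View pics/side0.png

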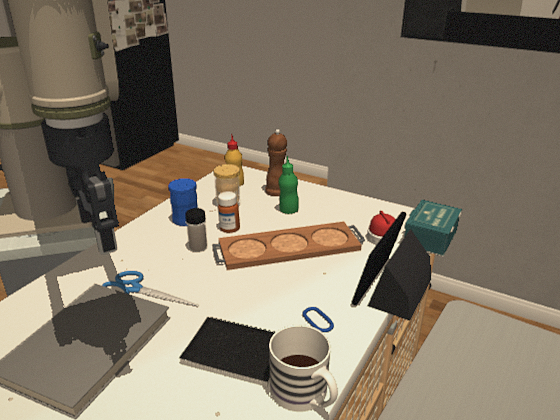

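```bash
python3 - <<'E'
from h import *
D=np.load("top0.npz");im,d,P=D["im"],D["d"],D["P"]
# tray top & outline
r=robot.silhouettes("top","tray")
q=P[(r[0]["mask"])&(d>0)]
q=q[(q[:,2]<.025)]
print("rect",cv2.minAreaRect((q[:,:2]*1000).astype(np.float32)))
# zoom crops: tray
z=cv2.resize(im[120:300,110:370],None,fx=3,fy=3,interpolation=cv2.INTER_CUBIC); cv2.imwrite("pics/crop1.png",z)
# circles by height slices: top discs
for n,(u,v),zl,zh in [("jar",(180,244),.085,.10),("mill",(162,178),.12,.15),("mustard",(129,227),.09,.108),("spice",(267,293),.085,.1),("pill",(236,252),.08,.095),("green",(214,179),.09,.108),("bjar",(202,298),.085,.1)]:
    b=np.zeros(d.shape,bool); b[max(0,v-30):v+30,u-30:u+30]=1
    c=P[v,u]; m=b&(P[...,2]>zl)&(P[...,2]<zh)
    pts=P[m][:,:2]; pts=pts[np.hypot(*(pts-np.median(pts,0)).T)<.045]
    (x,y),rad=cv2.minEnclosingCircle((pts*1000).astype(np.float32)); print(n,len(pts),round(x,1),round(y,1),round(rad,1))
E
```

```text
rect ((519.9675903320312, -305.6553649902344), (326.8193054199219, 106.67425537109375), 0.2341085970401764)
jar 837 429.5 -79.3 31.9
mill 214 564.8 -47.1 25.1
mustard 148 465.7 25.4 20.3
spice 334 331.1 -260.6 20.2
pill 315 409.7 -195.1 19.9
green 138 563.1 -147.9 19.9
bjar 851 319.0 -132.6 32.0
```

The first pictures, by pixel in the top view:
- **Jar:** yellow lid at (178,243). The look-alike is the blue one at (202,298).
- **Mustard:** yellow with a red cap at (126,224). The look-alike is the green one at (214,179).
- **Mill:** brown, at (158,175).
- **Spice:** black cap at (265,293). The decoys at the far right around (510,408) aren't meant.
- **Pill:** white cap at (235,253).
- **Tray:** wells at (290,161), (289,203) and (288,244). The timer at (300,108) is at the far (+x) end.

I'll check these choices in a crop and refine the well centres.

View pics/crop1.png

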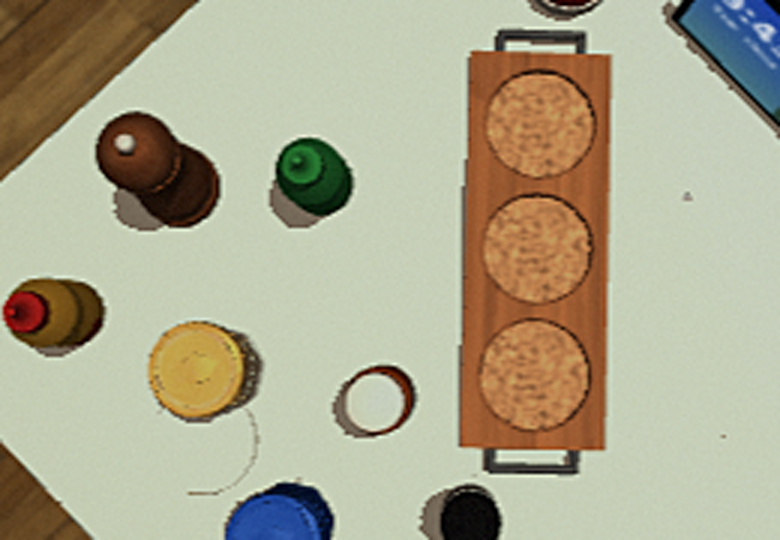

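```bash
python3 - <<'E'
from h import *
D=np.load("top0.npz");im,d,P=D["im"],D["d"],D["P"]
c=robot.get_calibration("top");f=210/np.tan(np.radians(c["vfov"])/2)
for u,v in [(290,161),(289,203),(288,244)]:
    b=np.zeros(d.shape,np.uint8); cv2.circle(b,(u,v),23,1,-1)
    g=im[...,1].astype(int); 
    m=(b>0)&(im[...,0].astype(int)>np.percentile(im[v-8:v+8,u-8:u+8,0],5)-0)
    m=cv2.morphologyEx(m.astype(np.uint8),cv2.MORPH_CLOSE,np.ones((5,5)));m=cv2.morphologyEx(m,cv2.MORPH_OPEN,np.ones((7,7)))
    ct=max(cv2.findContours(m,0,1)[0],key=cv2.contourArea); e=cv2.fitEllipse(ct)
    ray=np.array(c["rotation"])@[(e[0][0]-c["cx"])/f,(e[0][1]-c["cy"])/f,1]; p=c["eye"]+ray*(.011-c["eye"][2])/ray[2]
    print(np.round(e[0],1),np.round(e[1],1),p.round(4))
for s in (1,-1):
    R=np.diag([s,-s,-1.])
    for p in [(.565,-.047,.135),(.565,-.047,.30),(.612,-.306,.31),(.466,.025,.27),(.43,-.079,.07),(.331,-.261,.06),(.428,-.306,.3)]:
        q=robot.ik(p,R); print(s,p,None if q is None else np.round(q))
E
```

```text
[289.4 161. ] [32.7 33.5] [ 0.6132 -0.3061  0.011 ]
[288.5 202.5] [33.7 33.7] [ 0.521  -0.3053  0.011 ]
[287.7 244.6] [33.9 34.3] [ 0.4293 -0.3048  0.011 ]
1 (0.565, -0.047, 0.135) [-10.   7.  98.  -0.  75.  80.]
1 (0.565, -0.047, 0.3) [-10.   1.  86.  -0.  92.  80.]
1 (0.612, -0.306, 0.31) [-31.  20.  65.  -0.  95.  59.]
1 (0.466, 0.025, 0.27) [ -3. -14. 104.  -0.  90.  87.]
1 (0.43, -0.079, 0.07) [-17.  -8. 121.  -0.  68.  73.]
1 (0.331, -0.261, 0.06) [-45. -10. 124.  -0.  67.  45.]
1 (0.428, -0.306, 0.3) [-41.  -5.  93.  -0.  92.  49.]
-1 (0.565, -0.047, 0.135) [ -10.    7.   98.   -0.   75. -100.]
-1 (0.565, -0.047, 0.3) [ -10.    1.   86.   -0.   92. -100.]
-1 (0.612, -0.306, 0.31) [ -31.   20.   65.   -0.   95. -121.]
-1 (0.466, 0.025, 0.27) [ -3. -14. 104.  -0.  90. -93.]
-1 (0.43, -0.079, 0.07) [ -17.   -8.  121.   -0.   68. -107.]
-1 (0.331, -0.261, 0.06) [ -45.  -10.  124.   -0.   67. -135.]
-1 (0.428, -0.306, 0.3) [ -41.   -5.   93.   -0.   92. -131.]
```

The crop confirms the choices: brown mill with its knob at crop (125,143), red-capped yellow bottle at (25,312), yellow lid at (197,370), black cap at (470,515), and white pill cap at (375,403). The mill goes first, then a check.

```bash
cat >> h.py <<'E'
R0=np.diag([1.,-1.,-1.])
def pick(x,y,h,f,lift):
    """grasp at height h above the thing's foot, foot on the worktop, then lift"""
    robot.move_gripper(.085)
    robot.movep([x,y,h+.11],R0); robot.movel([x,y,h],v=.12)
    robot.move_gripper(0,f_grip=f); robot.sleep(.2)
    o=robot.observe(); print("grip",o["gripper_width"],o["gripper_force"])
    robot.movel([x,y,h+lift],v=.2)
    o=robot.observe(); print("held",o["gripper_width"],o["force"].round(1) if hasattr(o["force"],"round") else o["force"])
def place(x,y,h,floor,lift):
    robot.movel([x,y,h+lift],v=.2)
    robot.movel([x,y,h+floor+.012],v=.15)
    hit=robot.movel([x,y,h+floor-.003],v=.02,threshold=4)
    o=robot.observe(); print("down",hit,"foot z",o["ee_pos"][2]-h,o["force"])
def release(up=.14):
    robot.move_gripper(.085); robot.sleep(.2)
    p=np.array(robot.observe()["ee_pos"]); robot.movel(p+[0,0,up],v=.2); print("t",robot.observe()["clock"])
E
python3 - <<'E'
from h import *
pick(.565,-.047,.135,40,.17)
im,d,P=snap("side","s1.png")
print(robot.observe()["clock"])
E
```

```text
grip 0.04696552712853572 41.149265190452866
held 0.04656636827353123 [-0.2  0.8 -1.6]
6.1667
```

View pics/s1.png

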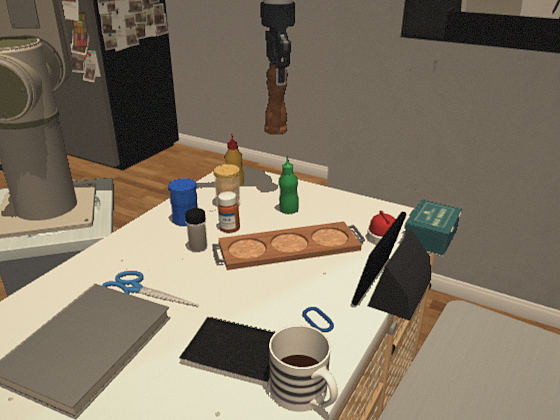

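The mill hangs upright in the fingers at about (276,100), and nothing else has moved. Next I'll place it in the far well.

```bash
python3 - <<'E'
from h import *
place(.613,-.306,.135,.008,.17)
release()
im,d,P=snap("side","s2.png")
for r in robot.silhouettes("side","mill")[:1]:
    q=P[r["mask"]&(d>0)]; 
    for a,b in((.01,.04),(.13,.16)):
        t=q[(q[:,2]>a)&(q[:,2]<b)]; print(a,len(t),t.min(0).round(3),t.max(0).round(3))
    print(np.percentile(q[:,2],[1,99]))
E
```

```text
down True foot z 0.009156558372638207 [-0.91415989  0.55729972  5.68598596]
t 10.8667
0.01 316 [ 0.58  -0.335  0.01 ] [ 0.637 -0.288  0.04 ]
0.13 309 [ 0.587 -0.331  0.13 ] [ 0.633 -0.298  0.16 ]
[0.00931708 0.17113446]
```

View pics/s2.png

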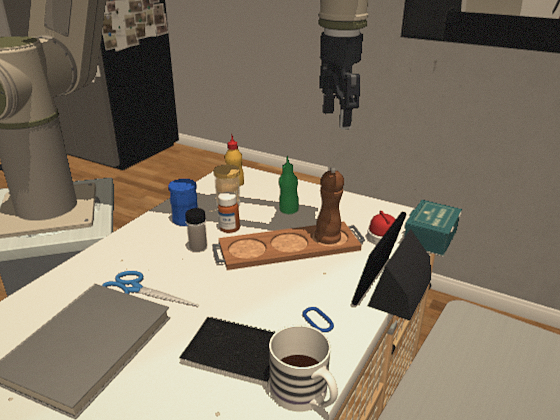

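The mill stands upright in the far well, foot at (327,240), seated at about z 9 mm. The mustard is next.

```bash
python3 - <<'E'
from h import *
pick(.465,.025,.091,40,.13)
place(.520,-.306,.091,.008,.13)
release()
im,d,P=snap("side","s3.png")
for r in robot.silhouettes("side","mustard")[:2]:
    q=P[r["mask"]&(d>0)]; print(r["at"])
    for a,b in((.012,.04),(.08,.1),(.12,.15)):
        t=q[(q[:,2]>a)&(q[:,2]<b)]; print(a,len(t),t.min(0).round(3),t.max(0).round(3)) if len(t) else 0
E
```

```text
grip 0.042739014917829624 40.351866194978356
held 0.04235033210647662 [-0.2 -0.5 -2.6]
down True foot z 0.009065334938289288 [-0.26506052 -0.40921262  5.12940735]
t 19.925
[286.6, 224.0]
0.012 246 [ 0.498 -0.329  0.012] [ 0.56  -0.149  0.04 ]
0.08 222 [ 0.498 -0.328  0.08 ] [ 0.542 -0.295  0.1  ]
0.12 109 [ 0.506 -0.319  0.12 ] [ 0.531 -0.296  0.147]
[285.9, 179.5]
0.012 39 [ 0.543 -0.171  0.019] [ 0.589 -0.142  0.04 ]
0.08 167 [ 0.542 -0.172  0.08 ] [ 0.585 -0.142  0.099]
0.12 40 [ 0.512 -0.309  0.12 ] [ 0.57  -0.147  0.149]
```

View pics/s3.png

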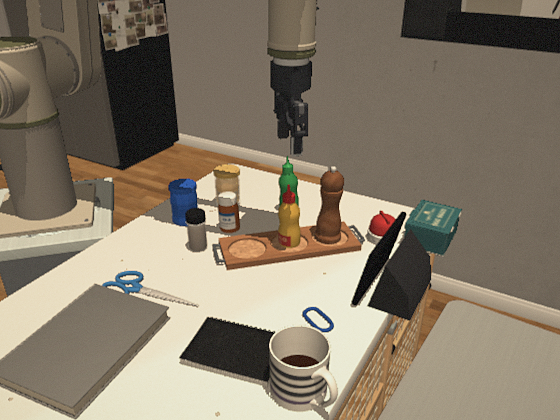

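The mustard stands upright in the middle well, foot at (290,243). Now the jar.

```bash
python3 - <<'E'
from h import *
pick(.4295,-.079,.062,60,.13)
place(.4285,-.305,.062,.008,.13)
release()
for cam in("top","side"):
    im,d,P=snap(cam,cam+"4.png")
    for n in("jar","pill","spice"):
        for r in robot.silhouettes(cam,n)[:2]:
            q=P[r["mask"]&(d>0)]; zt=np.percentile(q[:,2],98); t=q[q[:,2]>zt-.012]
            print(cam,n,r["conf"],r["at"],zt.round(3),t.min(0).round(3),t.max(0).round(3),((t.min(0)+t.max(0))/2).round(3))
E
```

```text
grip 0.06211701238052163 63.6938998408732
held 0.062258886008259524 [-0.3 -0.3 -3.7]
down True foot z 0.009390648425324957 [-0.38283748  1.10892306  5.47908696]
t 27.7917
top jar 0.9 [209.7, 307.0] 0.541 [ 0.363 -0.203  0.529] [ 0.382 -0.187  0.559] [ 0.372 -0.195  0.544]
top spice 0.94 [268.0, 292.5] 0.093 [ 0.312 -0.281  0.083] [ 0.351 -0.241  0.094] [ 0.332 -0.261  0.088]
side jar 0.7 [181.2, 195.4] 0.094 [ 0.287 -0.26   0.083] [ 0.347 -0.1    0.095] [ 0.317 -0.18   0.089]
side jar 0.6 [246.3, 234.4] 0.102 [ 0.397 -0.339  0.09 ] [ 0.458 -0.274  0.104] [ 0.427 -0.306  0.097]
side pill 0.71 [227.2, 209.1] 0.086 [ 0.391 -0.311  0.074] [ 0.426 -0.177  0.092] [ 0.408 -0.244  0.083]
```

View pics/side4.png

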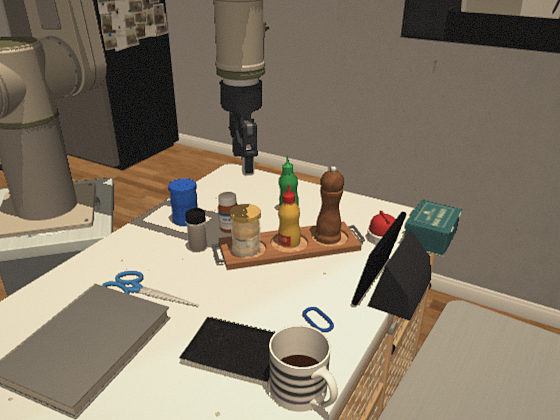

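The jar is seated in the near well at (246,232), with its lid level at z = 0.102. The pill hasn't moved. Last, the spice jar.

```bash
python3 - <<'E'
from h import *
pick(.3315,-.261,.055,30,.17)
place(.4275,-.3055,.055,.102,.17)
release(.12)
robot.movep([.35,-.05,.3],R0)
print(robot.observe()["clock"])
for cam in("top","side"):
    im,d,P=snap(cam,cam+"5.png")
    for n in("spice","jar","mustard","mill","pill"):
        for r in robot.silhouettes(cam,n)[:2]:
            q=P[r["mask"]&(d>0)]; zt=np.percentile(q[:,2],98); t=q[q[:,2]>zt-.012]
            print(cam,n,round(r["conf"],2),r["at"],zt.round(3),((t.min(0)+t.max(0))/2).round(3))
    z=im[80:300,120:410]; cv2.imwrite("pics/%s5c.png"%cam,cv2.resize(z,None,fx=2.6,fy=2.6,interpolation=cv2.INTER_CUBIC))
E
```

```text
grip 0.04020560478086955 29.997728168964386
held 0.03992346039759076 [ 0.2  0.1 -1.9]
down True foot z 0.10227075866039018 [-0.12444293 -0.14307267  3.91932669]
t 34.9333
35.975
top spice 0.83 [295.9, 245.7] 0.195 [ 0.427 -0.305  0.19 ]
top jar 0.96 [201.1, 299.2] 0.098 [ 0.319 -0.133  0.093]
top jar 0.7 [284.1, 210.2] 0.018 [ 0.522 -0.306  0.079]
top mustard 0.9 [287.4, 200.0] 0.136 [ 0.519 -0.304  0.139]
top mustard 0.83 [213.3, 178.2] 0.131 [ 0.562 -0.147  0.131]
top mill 0.96 [290.1, 155.7] 0.178 [ 0.611 -0.304  0.173]
top pill 0.63 [234.8, 248.6] 0.089 [ 0.41  -0.195  0.084]
side spice 0.62 [245.4, 194.2] 0.192 [ 0.427 -0.308  0.187]
side jar 0.63 [182.8, 197.4] 0.094 [ 0.318 -0.136  0.089]
side jar 0.57 [246.3, 234.1] 0.102 [ 0.427 -0.312  0.101]
side mustard 0.93 [286.4, 180.6] 0.142 [ 0.54  -0.229  0.14 ]
side mustard 0.71 [287.3, 222.0] 0.133 [ 0.519 -0.307  0.135]
side mill 0.88 [329.1, 207.8] 0.166 [ 0.611 -0.311  0.166]
side pill 0.6 [225.0, 209.7] 0.095 [ 0.408 -0.245  0.103]
```

View pics/side5c.png

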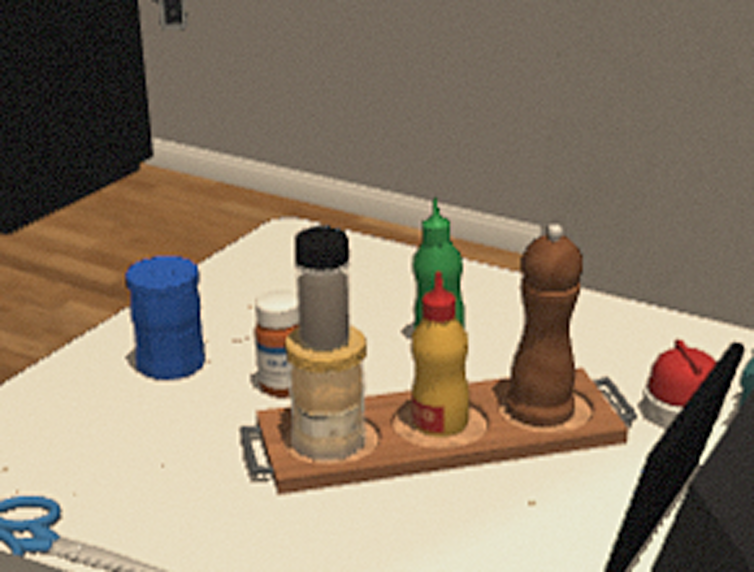

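View pics/top5c.png

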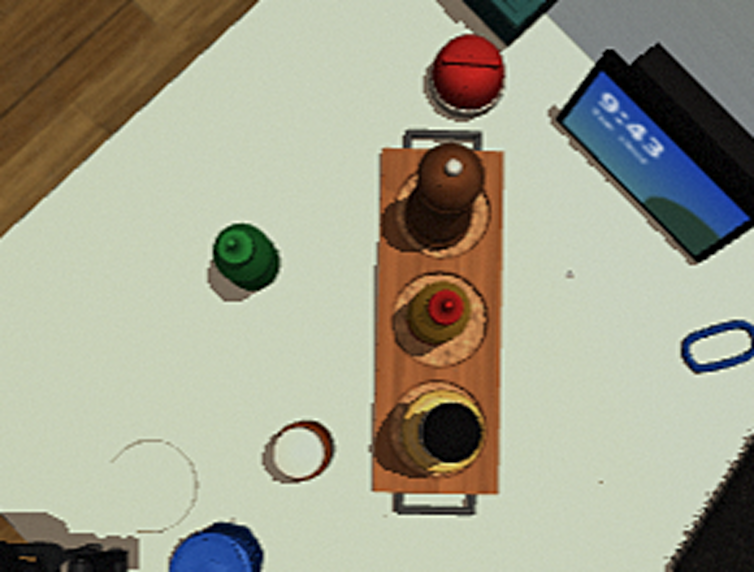

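Both views show all four standing upright in the right wells. The spice jar's cap at side crop (322,245) is centred on the yellow lid at (326,345), and the pill is where it was. Handing the job in.

```bash
python3 -c "
from plant import robot
print(robot.job_done())"
```

```text
the job is handed in; nothing more can be done
None
```

I handed the job in after about 36 s of robot time: the final pictures show the mustard in the middle well, the mill in the well nearer the timer, the yellow-lidded jar in the other with the spice jar centred on its lid, all upright, and the pill bottle unmoved; the hand-in returned no verdict.

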